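# Close the button jar

## Robot

A 6-joint arm with a two-finger parallel gripper is mounted at the origin on the work surface. World frame = base frame: x ahead of the robot, y to its left, z up, the work surface at z = 0. Lengths are in m, angles in degrees, forces in N, time in s.
With the tool pointing down it reaches from about 0.375 to 0.9 m from the base axis. Payload 3.1 kg.
Tool frame: the origin (TCP) lies between the finger pads; the fingertips stand 11 mm ahead of it and the grasp point (between the pads) lies 8 mm behind it; z points along the fingers, y is the line along which they close (so a half turn about z gives the same grasp; the last joint's range is limited). The gripper opens to 87 mm and grips with 3 to 60 N. Pads are 19 mm wide; open, the fingers measure 117 mm over their backs; the gripper's body (75 mm by 190 mm) begins 51 mm behind the grasp point.
Start: joints at [53.772, 30.224, 82.088, -0, 67.689, -10.227], TCP at [0.274, 0.562, 0.234] pointing down, gripper open.
Joint ranges: [-176.69, 176.69], [-43.24, 126.21], [12.49, 139.97], [-82, 262], [0, 151.66], [-163.58, 163.58]. Speed limits (degrees/s): [159.86, 159.86, 180, 180, 180, 180].

## Interface

Orientations are given as a 3x3 rotation matrix whose columns are the frame's x, y, z axes.
In Python, from rig import bot gives the robot as it stands.
- The arm moves only by the tool apply_moves, never from a script. Its argument "steps" is a list that holds one entry, the list of rows, each a list of 7 numbers: the shift along the tool's x, y, z in cm, then the turn, a rotation vector about the tool's x, y, z in degrees, then the gripper command: -1 is shut, 1 is fully open, values between are in proportion. In form: [[[dx, dy, dz, rx, ry, rz, jaw], ...]]. A call has 1 to 20 rows; each row is the pose to reach, as a shift and turn from the pose commanded when the call began, along the tool's axes at that moment; what a row does not reach only later rows make up. A row lasts 1/8 s, in which the tool goes at most 62.5 mm and 10.7 degrees, less where a joint would pass 70% of its speed; a pose out of reach is approached as far as the arm can. A call with a gripper value outside its range is refused whole. The fingers move at their own pace and stop on an object; the grip force is fixed at half the most. Time passes only in rows, so rows that repeat a pose let the fingers close. It gives the time, the measured TCP pose, the force, the opening and the grip force at its end, in the units of the state.
- bot.read_state(): the state, without advancing time (a new reading comes with each control period).
- bot.capture(name): name is "scene" or "top" or "wrist"; returns the picture (400x640x3 uint8, blue, green, red); there is no depth.
- bot.camera_model(name): a dict with "intrinsics" (3x3 intrinsics, pixels), "R" (3x3) and "t" (3): a world point X has camera coordinates R X + t. Camera axes: x right, y down, z forward; pixel columns grow to the right and rows downward; lengths in m; the calibration is good to about 2 mm. A picture is of the moment at which its call begins: read the wrist's pose just before it. camera_model takes no time and is no camera call; for the wrist camera it gives the pose at the moment of the call.
- bot.hand_in(): hands the job in; it is judged then, once.
The state is a dict: "time_s": time; "joint_positions": joint angles; "qvel": joint speeds; "tau": joint torques, N m; "position": TCP position; "tcp_rot": TCP orientation; "force": force on the tool from outside, world axes, zero at the start; "moment": the same for the moment, N m; "opening": opening from 0.0 (shut) to 1.0 (fully open); "grasp_force": force on a finger pad.
Only numpy, scipy, OpenCV 4.12 (cv2) and the standard library are available. Lean on these libraries where they do the work, as an engineer would, in place of code of your own. Each camera call takes 0.05 s, during which the arm holds its last target. There are 200 camera calls.

## Task

Put the screw lid on the open button jar in the wooden block and close it: set it level on the neck, turn it backward (anticlockwise) under light pressure until you feel it climb and then drop at the thread start, then screw it forward (clockwise) until it is fully home and snug, not overtightened. Work gently, never let it cross-thread or force it on the thread, leave everything else on the table where it is, and let go of the lid at the end.

Things in the scene. Friction and masses are not known exactly. Their poses are not given: they have to be found in the camera images.
- lid_mid (a point): the lid that fits: round, deep, plain steel screw lid, 59 mm across its ribbed skirt (61 mm over the ribs), 24 mm high, about 130 g, lying top up on the table. The point is on its axis, half-way up, 12 mm above its open lower edge; z is its axis, up
- lid_seal (a point): centre of the same lid's inner sealing face, 9 mm above lid_mid and 3 mm below its top. Inside the skirt, 13 mm below this face, four small lugs spaced 90 degrees run in the jar's thread; their direction cannot be told from outside
- jar_rim (a point): centre of the mouth of the open glass jar of buttons, the tallest jar in the block, level with its rim, 135 mm above the table; z is the jar's axis, up. Fixed: it is snug in its pocket and gives in no direction. Neck 45 mm across, straight for 31 mm down, then the shoulder widens to the 80 mm body; the rim is slightly tapered to lead the lid on
- jar_thread (a point): on the jar's axis, 3 mm below the rim, level with the top of the thread starts. Right-hand quick thread, 51 mm across, four starts 90 degrees apart (their direction is not known), lead 24 mm a turn, ridges 2.6 mm thick. The lid has about 1 mm of sideways play on it
- jar_home (a point): on the jar's axis, 9 mm below the rim: where lid_mid is when the lid is home. Set on the thread, lid_mid is 5 to 11 mm higher than this, climbing as it turns anticlockwise to 11 mm; past the starts (up to 90 degrees of turn) it drops 6 mm, to 5 mm. Then clockwise it sinks the last 5 mm: the seal meets the rim after some 75 degrees, and at 90 to 115 it binds: the first 0.2 to 0.4 N m is snug, 25 degrees more strips it
- small_lid: bystander: small steel lid, 42 mm across, 14 mm high, on the table; origin at the centre of its underside; fits nothing here
- tape_roll: bystander: roll of paper tape lying flat, 54 mm across, 24 mm high, open centre; origin at the centre of its underside
- scissors: bystander: paper scissors lying flat, 150 mm long, blades along +x; origin near the pivot
- glue_stick: bystander: glue stick lying, 25 mm across, 90 mm long along x; origin under its middle
- candle_glass: bystander: little glass with a tea light, 62 mm across, 55 mm high; origin at the centre of its underside
- fold_a: bystander: zigzag folded strip of grey board, 85 x 47 x 24 mm; origin under its middle
- fold_b: bystander: a second folded strip of grey board, 85 x 47 x 24 mm; origin under its middle
- block: birch block with three bored pockets in a row along its y, 116 x 330 x 36 mm, fixed; origin at the centre of its underside. The pockets are 105 mm apart; the two other pockets hold a squat closed jar and a squat tin of dowels, at most 80 mm above the table

How it is judged:
By the outcome, as a careful person would: the job done as asked, in the order asked, and still so for the second after the job is handed in, with the robot touching nothing.
It also fails if it takes over 61 s, if anything falls off the work surface, if the arm or the gripper's body presses on something with over 40 N, if the wrist force passes 120 N, or if a joint passes its speed limit or range.

## Working session

There is one attempt and no reset: what is moved stays moved. The work goes in short steps, Python scripts to look and compute and a tool call to move; the robot and the scene stay as the last step left them, time stands still between calls to the robot, and variables do not carry over. Pictures are saved under pics/ and viewed, at most 10 in all, crops included, and the job is handed in when it is done.

Besides the shell and the picture viewer there is one more tool, called after "Request:" as a command line: name --argument value ..., lists and objects as JSON in quotes. apply_moves: Moves the arm, as the interface text tells. Its arguments: {"type":"object","properties":{"steps":{"type":"array","items":{"type":"array","items":{"type":"array","items":{"type":"number"}}}}},"required":["steps"]}

```bash
mkdir -p pics
python3 - <<'E'
from rig import bot
import cv2,numpy as np
for n in("scene","top"):
    cv2.imwrite(f"pics/{n}0.png",bot.capture(n)); m=bot.camera_model(n); print(n,np.round(m["intrinsics"],1).tolist(),np.round(m["R"],3).tolist(),np.round(m["t"],3))
s=bot.read_state(); print({k:np.round(v,3).tolist() for k,v in s.items()})
E
```

```text
scene [[466.1, 0.0, 326.2], [0.0, 466.1, 201.7], [0.0, 0.0, 1.0]] [[-0.064, 0.998, -0.008], [0.823, 0.048, -0.565], [-0.564, -0.043, -0.825]] [ 0.021 -0.404  1.372]
top [[385.7, 0.0, 324.4], [0.0, 385.7, 199.1], [0.0, 0.0, 1.0]] [[-0.011, -1.0, -0.014], [-0.98, 0.013, -0.196], [0.197, 0.011, -0.98]] [0.041 0.568 0.836]
{'time_s': 0.1, 'joint_positions': [53.771, 30.274, 82.15, 0.001, 67.69, -10.225], 'qvel': [-0.043, -0.07, -0.121, -0.013, 0.051, 0.017], 'tau': [-0.001, -44.099, -17.715, 0.063, 0.053, -0.0], 'position': [0.274, 0.561, 0.233], 'tcp_rot': [[-0.899, 0.438, -0.001], [0.438, 0.899, -0.002], [0.0, -0.002, -1.0]], 'force': [-0.558, -0.368, 0.538], 'moment': [-0.008, 0.013, -0.023], 'grasp_force': 0.0, 'opening': 1.001}
```

View pics/top0.png

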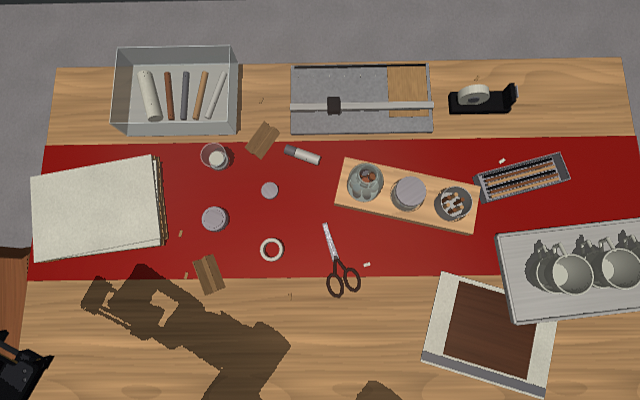

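View pics/scene0.png

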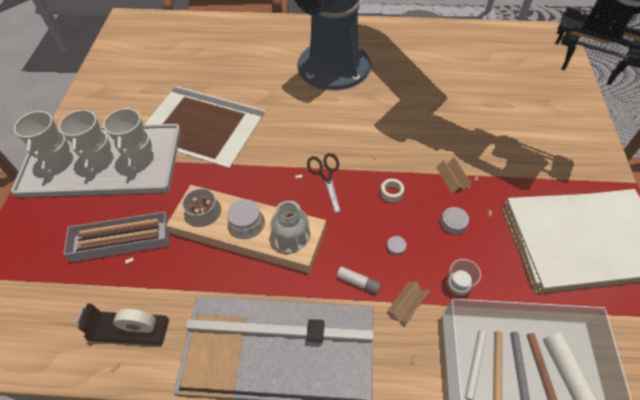

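Top view: the lid is near (214,218), the small lid near (269,190) and the jar mouth near (369,172). In the scene view the lid is near (455,220) and the jar mouth near (289,210). I'll enlarge crops of both.

Run:
```python
import cv2,numpy as np
a=cv2.imread("pics/top0.png");b=cv2.imread("pics/scene0.png")
def c(im,x,y,w=50,h=36):return cv2.resize(im[y-h:y+h,x-w:x+w],None,fx=4,fy=4,interpolation=cv2.INTER_CUBIC)
cv2.imwrite("pics/crop0.png",np.vstack([np.hstack([c(a,214,218),c(a,368,180)]),np.hstack([c(b,455,220),c(b,290,222)])]))
```

```text
(no output)
```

View pics/crop0.png

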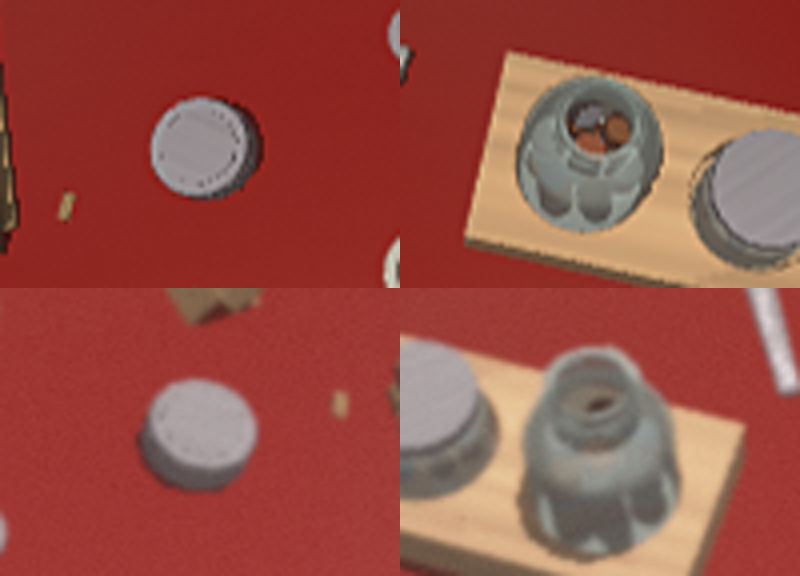

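```bash
cat > h.py <<'E'
from rig import bot
import numpy as np
def ray(n,u,v,z,m=None):
    m=m or bot.camera_model(n); R=np.array(m["R"]);C=-R.T@np.array(m["t"]);d=R.T@np.linalg.solve(np.array(m["intrinsics"]),[u,v,1])
    return C+d*(z-C[2])/d[2]
def proj(X,m):
    p=np.array(m["intrinsics"])@(np.array(m["R"])@X+m["t"]); return p[:2]/p[2]
E
python3 - <<'E'
from h import *
for nm,t,s,z in(("lid",(214,218.7),(455.2,218),.024),("jar",(368.5,173.5),(289.2,207.8),.135)):
    print(nm,ray("top",*t,z).round(4),ray("scene",*s,z).round(4))
for nm,t,s,z in(("candle",(215,156),(465,275),.03),("foldA",(210,274),(454,175),.024),("small",(269,190),(397,245),.014),("scis",(337,262),(327,180),0),("block NE",(345,157),0,.036),("block",(478,188),0,.036),("b",(334,205),0,.036)):
    print(nm,ray("top",*t,z).round(3))
E
```

```text
lid [0.5309 0.2979 0.024 ] [0.5337 0.3016 0.024 ]
jar [ 0.6071 -0.0618  0.135 ] [ 0.6014 -0.0544  0.135 ]
candle [0.685 0.301 0.03 ]
foldA [0.401 0.301 0.024]
small [0.601 0.169 0.014]
scis [0.426 0.006 0.   ]
block NE [ 0.676 -0.017  0.036]
block [ 0.594 -0.33   0.036]
b [0.558 0.011 0.036]
```

Request:
apply_moves --steps '[[[-5.8,-2.0,1.2,0,0,0,1],[-11.6,-4.0,2.4,0,0,0,1],[-17.3,-6.1,3.7,0,0,0,1],[-23,-8.1,4.9,0,0,0,1],[-28.8,-10.1,6.1,0,0,0,1],[-34.6,-12.2,7.3,0,0,0,1],[-34.6,-12.2,7.3,0,0,0,1],[-34.6,-12.2,7.3,0,0,0,1]]]'

```text
time_s: 1.1
position: [0.5309, 0.3001, 0.16]
tcp_rot: [[-0.898, 0.439, -0.002], [0.439, 0.898, -0.0], [0.002, -0.001, -1.0]]
force: [0.7, -0.4, 1.0]
opening: 1.004
grasp_force: 0.0
```

Run:
```python
from h import *
import cv2
s=bot.read_state();m=bot.camera_model("wrist");im=bot.capture("wrist");cv2.imwrite("pics/w1.png",im)
print(s["position"],s["time_s"],np.round(s["joint_positions"],1))
import json;json.dump({k:np.array(v).tolist() for k,v in m.items()},open("w1.json","w"))
print("lid top pred",proj(np.array([.532,.3,.024]),m))
```

```text
[0.53088297 0.30011132 0.15999874] 1.1 [ 19.   34.2  88.2   0.   57.7 -45. ]
lid top pred [318.5343047  192.18181285]
```

View pics/w1.png

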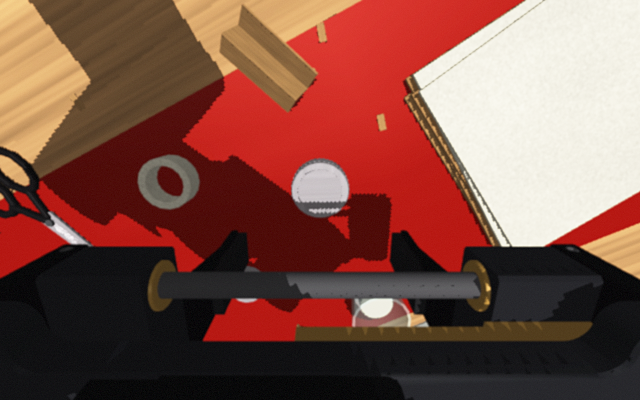

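The lid's top face is centred near (321,190), 58 px across, which matches its 59 mm.

Run:
```python
from h import *
import json,cv2
m=json.load(open("w1.json")); p=ray("",321,190.5,.024,m);print(p, "cam",-np.array(m["R"]).T@m["t"])
im=cv2.imread("pics/w1.png");cv2.imwrite("pics/w1c.png",cv2.resize(im[150:230,270:370],None,fx=6,fy=6,interpolation=cv2.INTER_CUBIC))
T=np.array(bot.read_state()["tcp_rot"]);print(T.T@(np.array([p[0],p[1],.013])-bot.read_state()["position"]))
```

```text
[0.53150299 0.30302813 0.024     ] cam [0.45844163 0.33613549 0.31095724]
[-0.00020107  0.00249658  0.14729022]
```

View pics/w1c.png

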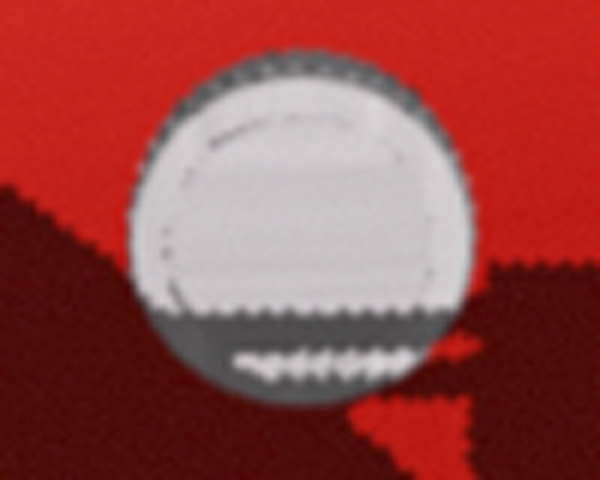

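Request:
apply_moves --steps '[[[0,0.2,4,0,0,0,1],[0,0.2,8,0,0,0,1],[0,0.2,11.5,0,0,0,1],[0,0.2,13.5,0,0,0,1],[0,0.2,14.6,0,0,0,1],[0,0.2,14.6,0,0,0,1],[0,0.2,14.6,0,0,0,0.7],[0,0.2,14.6,0,0,0,0.55],[0,0.2,14.6,0,0,0,0.5],[0,0.2,14.6,0,0,0,0.45],[0,0.2,14.6,0,0,0,0.4],[0,0.2,14.6,0,0,0,0.3],[0,0.2,14.6,0,0,0,0.1],[0,0.2,14.6,0,0,0,-0.2],[0,0.2,14.6,0,0,0,-1],[0,0.2,14.6,0,0,0,-1],[0,0.2,14.6,0,0,0,-1]]]'

```text
time_s: 3.28
position: [0.5321, 0.3021, 0.0146]
tcp_rot: [[-0.899, 0.438, -0.001], [0.438, 0.899, -0.0], [0.0, -0.0, -1.0]]
force: [-1.7, -2.7, 3.2]
opening: 0.674
grasp_force: 30.0
```

Request:
apply_moves --steps '[[[0,0,-3,0,0,0,-1],[0,0,-7,0,0,0,-1],[0,0,-12,0,0,0,-1],[-0.6,-0.9,-17,0,0,0,-1],[-2.4,-3.4,-20,0,0,7,-1],[-4.8,-6.8,-21,0,0,14,-1],[-7.2,-10.2,-21,0,0,21,-1],[-9.6,-13.6,-21,0,0,28,-1],[-12,-17,-21,0,0,35,-1],[-14.5,-20.3,-21,0,0,42,-1],[-16.9,-23.7,-21,0,0,49,-1],[-19.3,-27.1,-21,0,0,56,-1],[-21.7,-30.4,-21,0,0,63,-1],[-23.5,-32.8,-21,0,0,67,-1],[-24.2,-33.8,-21,0,0,69,-1],[-24.2,-33.8,-21,0,0,69,-1],[-24.2,-33.8,-21,0,0,69,-1]]]'

```text
time_s: 5.4
position: [0.6014, -0.1062, 0.2243]
tcp_rot: [[0.086, 0.996, -0.001], [0.996, -0.086, 0.001], [0.001, -0.001, -1.0]]
force: [-0.0, -0.4, -0.9]
opening: 0.671
grasp_force: 30.0
```

Run:
```python
from h import *
import cv2,json
s=bot.read_state();m=bot.camera_model("wrist");im=bot.capture("wrist");cv2.imwrite("pics/w2.png",im)
print(s["position"],s["time_s"],np.round(s["joint_positions"],1),np.round(s["tcp_rot"],3).tolist(),s["force"],s["opening"])
json.dump({k:np.array(v).tolist() for k,v in m.items()},open("w2.json","w"))
u=proj(np.array([.605,-.059,.135]),m);print(u)
x,y=[int(v) for v in u]; x0=max(0,x-66);y0=max(0,y-50);c=im[y0:y0+100,x0:x0+133]
print(x0,y0);cv2.imwrite("pics/w2c.png",cv2.resize(c,None,fx=6,fy=6,interpolation=cv2.INTER_CUBIC))
```

```text
[ 0.60135226 -0.10621065  0.2243402 ] 5.4 [-20.5  29.7  84.8   0.   65.6 -15.6] [[0.086, 0.996, -0.001], [0.996, -0.086, 0.001], [0.001, -0.001, -1.0]] [-0.00621865 -0.3894294  -0.89187137] 0.6713834204080619
[318.05671343 151.54913971]
252 101
```

View pics/w2c.png

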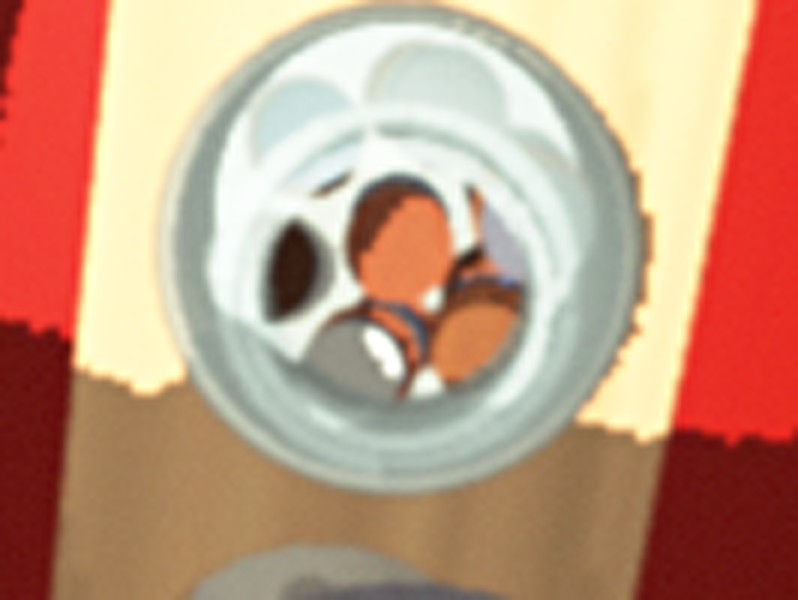

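The jar is seen nearly from above. I'll overlay the predicted rim circles and the body to fit its axis.

Run:
```python
from h import *
import cv2,json
m=json.load(open("w2.json"));im=cv2.imread("pics/w2.png")
im=im[101:201,252:385];im=cv2.resize(im,None,fx=6,fy=6,interpolation=cv2.INTER_CUBIC)
g=cv2.createCLAHE(4,(6,6)).apply(cv2.cvtColor(im,cv2.COLOR_BGR2GRAY));im=cv2.cvtColor(g,cv2.COLOR_GRAY2BGR)
a=np.linspace(0,2*np.pi,40)
c=(.605,-.059)
for r,z,col in((.0225,.135,(0,0,255)),(.0255,.132,(0,255,0)),(.040,.07,(255,0,0))):
    for t in a:
        u=proj(np.array([c[0]+r*np.cos(t),c[1]+r*np.sin(t),z]),m); p=(u-[252,101]+.5)*6
        cv2.circle(im,tuple(int(v) for v in p),1,col,-1)
print([proj(np.array([c[0]+dx,c[1]+dy,.135]),m).round(1).tolist() for dx,dy in((0,0),(.01,0),(0,.01))])
cv2.imwrite("pics/w2d.png",im)
```

```text
[[318.1, 151.5], [330.3, 150.5], [317.0, 139.2]]
```

View pics/w2d.png

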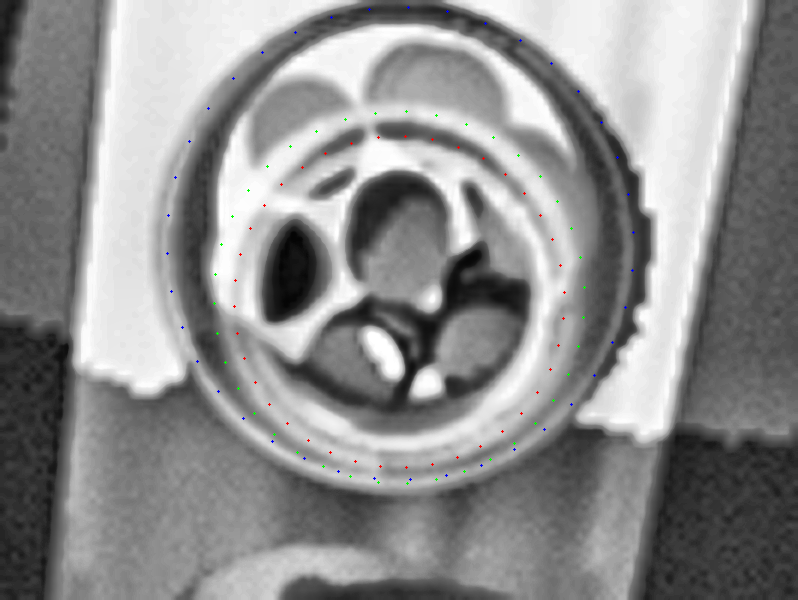

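The predicted circles fit to about 1 mm. I'll use an axis of about (0.6045, -0.058), move over it and descend to just above the rim.

Request:
apply_moves --steps '[[[1.5,0,0,0,0,0,-1],[3.5,-0.1,1,0,0,0,-1],[4.8,-0.1,3,0,0,0,-1],[4.8,-0.1,5,0,0,0,-1],[4.8,-0.1,6.3,0,0,0,-1],[4.8,-0.1,7,0,0,0,-1],[4.8,-0.1,7,0,0,0,-1],[4.8,-0.1,7,0,0,0,-1],[4.8,-0.1,7.3,0,0,0,-1],[4.8,-0.1,7.6,0,0,0,-1],[4.8,-0.1,7.8,0,0,0,-1],[4.8,-0.1,8,0,0,0,-1],[4.8,-0.1,8,0,0,0,-1]]]'

```text
time_s: 7.08
position: [0.6047, -0.0597, 0.1443]
tcp_rot: [[0.087, 0.996, -0.0], [0.996, -0.087, 0.0], [0.0, -0.0, -1.0]]
force: [0.5, -0.2, -0.8]
opening: 0.669
grasp_force: 30.0
```

Run:
```python
from h import *
import cv2
s=bot.read_state();print({k:np.round(s[k],3).tolist() for k in("position","force","moment","joint_positions","time_s")})
a=bot.capture("top");b=bot.capture("scene")
c=lambda im,x,y:cv2.resize(im[y-45:y+45,x-50:x+50],None,fx=4,fy=4,interpolation=cv2.INTER_CUBIC)
cv2.imwrite("pics/fit.png",np.hstack([c(a,368,175),c(b,290,205)]))
```

```text
{'position': [0.605, -0.06, 0.144], 'force': [0.49, -0.249, -0.85], 'moment': [-0.066, 0.035, -0.001], 'joint_positions': [-16.167, 35.228, 89.237, -0.002, 55.562, -11.164], 'time_s': 7.075}
```

View pics/fit.png

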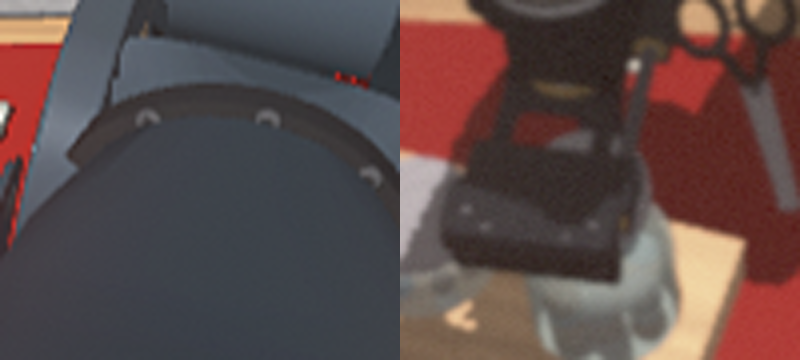

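Request:
apply_moves --steps '[[[0.1,0,0,0,0,0,-1],[0.1,0,0.1,0,0,0,-1],[0.1,0,0.2,0,0,0,-1],[0.1,0,0.3,0,0,0,-1],[0.1,0,0.3,0,0,0,-1]]]'

```text
time_s: 7.8
position: [0.6048, -0.0588, 0.1414]
tcp_rot: [[0.087, 0.996, -0.0], [0.996, -0.087, 0.0], [0.0, -0.0, -1.0]]
force: [-0.2, -0.6, -0.9]
opening: 0.672
grasp_force: 30.0
```

Request:
apply_moves --steps '[[[0,0,0.1,0,0,0,-1],[0,0,0.15,0,0,0,-1],[0,0,0.2,0,0,0,-1],[0,0,0.2,0,0,0,-1]]]'

```text
time_s: 8.3
position: [0.6049, -0.0588, 0.1395]
tcp_rot: [[0.087, 0.996, -0.0], [0.996, -0.087, 0.0], [0.0, -0.0, -1.0]]
force: [0.5, 0.0, -1.9]
opening: 0.671
grasp_force: 30.0
```

```bash
cat > s.py <<'E'
from h import *
s=bot.read_state();print({k:np.round(s[k],4).tolist() for k in("position","force","moment","time_s","opening")},np.round(s["joint_positions"],1))
E
python3 s.py
```

```text
{'position': [0.6049, -0.0588, 0.1395], 'force': [0.5317, 0.0131, -1.9318], 'moment': [-0.1104, 0.0353, 0.0078], 'time_s': 8.3, 'opening': 0.6707} [-16.1  35.6  89.4  -0.   55.  -11.1]
```

Request:
apply_moves --steps '[[[0,0,0.05,0,0,0,-1],[0,0,0.1,0,0,0,-1],[0,0,0.15,0,0,0,-1],[0,0,0.15,0,0,0,-1]]]'

```text
time_s: 8.8
position: [0.6049, -0.0588, 0.138]
tcp_rot: [[0.087, 0.996, -0.0], [0.996, -0.087, 0.0], [0.0, -0.0, -1.0]]
force: [-0.3, -0.2, -0.9]
opening: 0.674
grasp_force: 30.0
```

```bash
python3 s.py
```

```text
{'position': [0.6049, -0.0588, 0.138], 'force': [-0.3465, -0.2435, -0.8885], 'moment': [-0.0963, 0.0427, 0.0125], 'time_s': 8.8, 'opening': 0.6739} [-16.1  35.7  89.5   0.   54.8 -11.1]
```

Request:
apply_moves --steps '[[[0,0,0.05,0,0,0,-1],[0,0,0.1,0,0,0,-1],[0,0,0.15,0,0,0,-1],[0,0,0.15,0,0,0,-1]]]'

```text
time_s: 9.3
position: [0.6049, -0.0588, 0.1365]
tcp_rot: [[0.087, 0.996, 0.0], [0.996, -0.087, 0.0], [0.0, 0.0, -1.0]]
force: [-1.0, 0.2, -0.6]
opening: 0.672
grasp_force: 30.0
```

```bash
python3 s.py
```

```text
{'position': [0.6049, -0.0588, 0.1365], 'force': [-0.9793, 0.1858, -0.6311], 'moment': [-0.0711, 0.0265, 0.0127], 'time_s': 9.3, 'opening': 0.6719} [-16.1  35.8  89.5   0.   54.6 -11.1]
```

Request:
apply_moves --steps '[[[0,0,0.05,0,0,0,-1],[0,0,0.1,0,0,0,-1],[0,0,0.15,0,0,0,-1],[0,0,0.15,0,0,0,-1]]]'

```text
time_s: 9.8
position: [0.605, -0.0588, 0.136]
tcp_rot: [[0.087, 0.996, 0.001], [0.996, -0.087, -0.0], [-0.0, 0.001, -1.0]]
force: [-1.8, 0.9, 5.3]
opening: 0.673
grasp_force: 30.0
```

```bash
python3 s.py
```

```text
{'position': [0.605, -0.0588, 0.136], 'force': [-1.8406, 0.9193, 5.3377], 'moment': [-0.0118, 0.4117, -0.0044], 'time_s': 9.8, 'opening': 0.6727} [-16.1  35.9  89.6  -0.   54.5 -11.1]
```

Contact came about 7.4 mm above home with 5 N, on the thread ridges. I'll turn anticlockwise and follow the climb at 1 mm per 15°.

Request:
apply_moves --steps '[[[0,-0.05,0,0,0,0,-1],[0,-0.05,-0.03,0,0,-5,-1],[0,-0.05,-0.07,0,0,-10,-1],[0,-0.05,-0.1,0,0,-15,-1],[0,-0.05,-0.13,0,0,-20,-1],[0,-0.05,-0.17,0,0,-25,-1],[0,-0.05,-0.2,0,0,-30,-1]]]'

```text
time_s: 10.68
position: [0.6049, -0.0588, 0.138]
tcp_rot: [[-0.424, 0.906, 0.001], [0.906, 0.424, -0.0], [-0.001, 0.001, -1.0]]
force: [-2.2, 0.6, 4.3]
opening: 0.674
grasp_force: 30.0
```

```bash
python3 s.py
```

```text
{'position': [0.6049, -0.0588, 0.138], 'force': [-2.2415, 0.5542, 4.2525], 'moment': [0.1291, 0.2454, -0.1268], 'time_s': 10.675, 'opening': 0.6744} [-16.1  35.7  89.6   0.   54.7 -41.2]
```

Request:
apply_moves --steps '[[[0,0,-0.03,0,0,-5,-1],[0,0,-0.07,0,0,-10,-1],[0,0,-0.1,0,0,-15,-1],[0,0,-0.12,0,0,-19,-1]]]'

```text
time_s: 11.18
position: [0.6041, -0.0585, 0.1389]
tcp_rot: [[-0.696, 0.718, -0.0], [0.718, 0.696, 0.0], [0.001, -0.0, -1.0]]
force: [-2.7, 2.2, 3.3]
opening: 0.673
grasp_force: 30.0
```

```bash
python3 s.py
```

```text
{'position': [0.6041, -0.0585, 0.1389], 'force': [-2.7343, 2.1952, 3.3445], 'moment': [0.0815, 0.5187, -0.0528], 'time_s': 11.175, 'opening': 0.6728} [-16.1  35.6  89.6   0.   54.9 -60.2]
```

Request:
apply_moves --steps '[[[0.05,0,-0.02,0,0,-3,-1],[0.05,0,-0.03,0,0,-6,-1],[0.05,0,-0.03,0,0,-9,-1],[0.05,0,-0.03,0,0,-9,-1]]]'

```text
time_s: 11.68
position: [0.604, -0.0584, 0.1382]
tcp_rot: [[-0.798, 0.602, -0.0], [0.602, 0.798, 0.0], [0.0, -0.0, -1.0]]
force: [0.6, -0.4, -1.6]
opening: 0.674
grasp_force: 30.0
```

```bash
python3 s.py
```

```text
{'position': [0.604, -0.0584, 0.1382], 'force': [0.6398, -0.4102, -1.6282], 'moment': [-0.0233, 0.0238, 0.0248], 'time_s': 11.675, 'opening': 0.6738} [-16.1  35.7  89.6   0.   54.7 -69. ]
```

The lid dropped: the force vanished after about 58°. I'll lower gently onto the thread; contact is expected near TCP z 0.133.

Request:
apply_moves --steps '[[[0,0,0,0,0,-3,-1],[0,0,0.1,0,0,-3,-1],[0,0,0.2,0,0,-3,-1],[0,0,0.3,0,0,-3,-1],[0,0,0.4,0,0,-3,-1],[0,0,0.45,0,0,-3,-1],[0,0,0.5,0,0,-3,-1],[0,0,0.5,0,0,-3,-1]]]'

```text
time_s: 12.68
position: [0.6041, -0.0584, 0.1341]
tcp_rot: [[-0.829, 0.559, 0.0], [0.559, 0.829, -0.0], [-0.0, 0.0, -1.0]]
force: [-2.1, 0.2, 4.4]
opening: 0.673
grasp_force: 30.0
```

```bash
python3 s.py
```

```text
{'position': [0.6041, -0.0584, 0.1341], 'force': [-2.1414, 0.2165, 4.4444], 'moment': [0.0542, 0.2544, 0.0009], 'time_s': 12.675, 'opening': 0.6725} [-16.1  36.   89.8  -0.   54.2 -72.1]
```

Request:
apply_moves --steps '[[[0.03,-0.02,0,0,0,0,-1],[0.03,-0.02,0.03,0,0,5,-1],[0.03,-0.02,0.07,0,0,10,-1],[0.03,-0.02,0.1,0,0,15,-1],[0.03,-0.02,0.13,0,0,20,-1],[0.03,-0.02,0.17,0,0,25,-1],[0.03,-0.02,0.2,0,0,30,-1]]]'

```text
time_s: 13.55
position: [0.6051, -0.0592, 0.1322]
tcp_rot: [[-0.436, 0.9, 0.003], [0.9, 0.436, -0.002], [-0.003, 0.002, -1.0]]
force: [0.7, -1.3, 3.3]
opening: 0.673
grasp_force: 30.0
```

```bash
python3 s.py
```

```text
{'position': [0.6051, -0.0592, 0.1322], 'force': [0.7396, -1.3084, 3.302], 'moment': [-0.2148, 0.0276, 0.1096], 'time_s': 13.55, 'opening': 0.6735} [-16.1  36.1  89.8  -0.1  53.8 -41.9]
```

Request:
apply_moves --steps '[[[0,0,0.03,0,0,5,-1],[0,0,0.07,0,0,10,-1],[0,0,0.1,0,0,15,-1],[0,0,0.13,0,0,20,-1],[0,0,0.17,0,0,25,-1],[0,0,0.2,0,0,30,-1]]]'

```text
time_s: 14.3
position: [0.605, -0.0593, 0.1302]
tcp_rot: [[0.072, 0.997, 0.003], [0.997, -0.072, -0.002], [-0.002, 0.003, -1.0]]
force: [-0.6, -1.5, 4.5]
opening: 0.677
grasp_force: 30.0
```

```bash
python3 s.py
```

```text
{'position': [0.605, -0.0593, 0.1302], 'force': [-0.5727, -1.5379, 4.4829], 'moment': [-0.3489, 0.1322, 0.0454], 'time_s': 14.3, 'opening': 0.6773} [-16.1  36.3  89.9  -0.1  53.6 -11.9]
```

Request:
apply_moves --steps '[[[0,0,0.03,0,0,5,-1],[0,0,0.07,0,0,10,-1],[0,0,0.09,0,0,15,-1],[0,0,0.1,0,0,20,-1]]]'

```text
time_s: 14.8
position: [0.6043, -0.0591, 0.1286]
tcp_rot: [[0.409, 0.913, 0.001], [0.913, -0.409, -0.001], [-0.001, 0.002, -1.0]]
force: [-0.5, -2.2, 2.7]
opening: 0.676
grasp_force: 30.0
```

```bash
python3 s.py
```

```text
{'position': [0.6043, -0.0591, 0.1286], 'force': [-0.5186, -2.2211, 2.6585], 'moment': [-0.3391, 0.2502, 0.022], 'time_s': 14.8, 'opening': 0.6763} [-16.1  36.4  90.   -0.1  53.5   8.1]
```

The seal has reached the rim (TCP z 0.1286, 80° turned). I'll tighten in small checked steps.

Request:
apply_moves --steps '[[[0,0,0.02,0,0,4,-1],[0,0,0.03,0,0,8,-1],[0,0,0.03,0,0,8,-1]]]'

```text
time_s: 15.18
position: [0.6041, -0.0593, 0.1286]
tcp_rot: [[0.529, 0.849, 0.001], [0.849, -0.529, -0.001], [-0.001, 0.002, -1.0]]
force: [-0.8, -3.1, 4.5]
opening: 0.671
grasp_force: 30.0
```

```bash
python3 s.py
```

```text
{'position': [0.6041, -0.0593, 0.1286], 'force': [-0.7824, -3.1181, 4.5348], 'moment': [-0.4665, 0.3632, 0.0346], 'time_s': 15.175, 'opening': 0.6709} [-16.1  36.4  90.   -0.1  53.5  15.9]
```

Request:
apply_moves --steps '[[[-0.04,0,0,0,0,3,-1],[-0.04,0,0,0,0,6,-1],[-0.04,0,0,0,0,6,-1]]]'

```text
time_s: 15.55
position: [0.6039, -0.0593, 0.1286]
tcp_rot: [[0.614, 0.789, 0.001], [0.789, -0.614, -0.001], [-0.0, 0.001, -1.0]]
force: [-1.3, -2.2, 5.7]
opening: 0.673
grasp_force: 30.0
```

```bash
python3 s.py
```

```text
{'position': [0.6039, -0.0593, 0.1286], 'force': [-1.3221, -2.226, 5.7111], 'moment': [-0.4711, 0.4105, -0.0061], 'time_s': 15.55, 'opening': 0.6727} [-16.1  36.4  90.   -0.1  53.5  21.8]
```

Request:
apply_moves --steps '[[[0,0,0,0,0,3,-1],[0,0,0,0,0,5,-1],[0,0,0,0,0,5,-1]]]'

```text
time_s: 15.92
position: [0.6037, -0.0592, 0.1286]
tcp_rot: [[0.681, 0.732, 0.0], [0.732, -0.681, -0.001], [-0.0, 0.001, -1.0]]
force: [-2.2, -2.6, 6.1]
opening: 0.676
grasp_force: 30.0
```

```bash
python3 s.py
```

```text
{'position': [0.6037, -0.0592, 0.1286], 'force': [-2.1922, -2.6035, 6.1209], 'moment': [-0.4364, 0.4022, 0.0471], 'time_s': 15.925, 'opening': 0.6759} [-16.1  36.4  90.1  -0.   53.5  26.8]
```

Request:
apply_moves --steps '[[[0,0,0,0,0,3,-1],[0,0,0,0,0,5,-1],[0,0,0,0,0,5,-1]]]'

```text
time_s: 16.3
position: [0.6036, -0.059, 0.1286]
tcp_rot: [[0.742, 0.67, 0.0], [0.67, -0.742, -0.001], [-0.0, 0.001, -1.0]]
force: [-1.3, -3.2, 5.3]
opening: 0.675
grasp_force: 30.0
```

```bash
python3 s.py
```

```text
{'position': [0.6036, -0.059, 0.1286], 'force': [-1.2845, -3.177, 5.2951], 'moment': [-0.4426, 0.5572, -0.0144], 'time_s': 16.3, 'opening': 0.6754} [-16.1  36.4  90.1  -0.   53.5  31.8]
```

Request:
apply_moves --steps '[[[0,0,0,0,0,2,-1],[0,0,0,0,0,4,-1],[0,0,0,0,0,5,-1]]]'

```text
time_s: 16.68
position: [0.6036, -0.059, 0.1285]
tcp_rot: [[0.797, 0.604, 0.0], [0.604, -0.797, -0.001], [-0.0, 0.001, -1.0]]
force: [-0.8, -1.3, 5.7]
opening: 0.675
grasp_force: 30.0
```

```bash
sed -i 's/"opening")/"opening","tau")/' s.py; python3 s.py
```

```text
{'position': [0.6036, -0.059, 0.1285], 'force': [-0.7613, -1.2688, 5.7147], 'moment': [-0.342, 0.4775, 0.27], 'time_s': 16.675, 'opening': 0.6751, 'tau': [1.1902, -41.7415, -13.034, 0.7291, -0.399, 0.1943]} [-16.1  36.4  90.1  -0.   53.5  36.8]
```

Request:
apply_moves --steps '[[[0,0,0,0,0,0,-1]]]'

```text
time_s: 16.8
position: [0.6036, -0.059, 0.1285]
tcp_rot: [[0.797, 0.604, 0.0], [0.604, -0.797, -0.001], [-0.0, 0.001, -1.0]]
force: [-1.2, -2.6, 5.6]
opening: 0.677
grasp_force: 30.0
```

```bash
python3 s.py
```

```text
{'position': [0.6036, -0.059, 0.1285], 'force': [-1.1832, -2.5666, 5.6303], 'moment': [-0.3609, 0.4788, 0.0652], 'time_s': 16.8, 'opening': 0.6767, 'tau': [1.4195, -41.7385, -13.0349, 0.6814, -0.4016, 0.1445]} [-16.1  36.4  90.1  -0.   53.5  36.8]
```

Request:
apply_moves --steps '[[[0,0,0,0,0,2,-1]]]'

```text
time_s: 16.92
position: [0.6036, -0.0589, 0.1285]
tcp_rot: [[0.818, 0.575, 0.0], [0.575, -0.818, -0.001], [-0.0, 0.001, -1.0]]
force: [-1.4, -1.8, 5.4]
opening: 0.675
grasp_force: 30.0
```

```bash
python3 s.py
```

```text
{'position': [0.6036, -0.0589, 0.1285], 'force': [-1.4154, -1.8347, 5.4083], 'moment': [-0.2013, 0.4341, 0.3771], 'time_s': 16.925, 'opening': 0.6747, 'tau': [0.939, -41.7873, -13.0172, 0.7203, -0.3974, 0.1601]} [-16.1  36.4  90.1  -0.   53.5  38.8]
```

It binds at 0.27, then 0.38 N m at about 111°, which is snug. I'll unload, release and retreat.

Request:
apply_moves --steps '[[[0,0,-0.05,0,0,0,-1],[0,0,-0.07,0,0,0,0.36],[0,0,-0.07,0,0,0,0.5],[0,0,-0.07,0,0,0,0.8],[0,0,-0.07,0,0,0,1],[0,0,-0.07,0,0,0,1],[0,0,-0.07,0,0,0,1],[0,0,-1,0,0,0,1],[0,0,-3,0,0,0,1],[0,0,-6,0,0,0,1],[-5,0,-9,0,0,0,1],[-10,0,-10,0,0,0,1],[-10,0,-10,0,0,0,1],[-10,0,-10,0,0,0,1]]]'

```text
time_s: 18.68
position: [0.5223, -0.1162, 0.2289]
tcp_rot: [[0.82, 0.573, 0.002], [0.573, -0.82, -0.0], [0.001, 0.001, -1.0]]
force: [0.3, 0.5, -0.3]
opening: 1.003
grasp_force: 0.0
```

```bash
python3 s.py
python3 - <<'E'
from h import *
import cv2
b=bot.capture("scene");w=bot.capture("wrist")
cv2.imwrite("pics/end.png",np.hstack([cv2.resize(b[150:280,220:360],(420,390)),cv2.resize(w[:260,140:500],(380,275),interpolation=cv2.INTER_AREA).copy() if 0 else cv2.copyMakeBorder(cv2.resize(w[:260,140:500],(380,275)),0,115,0,0,cv2.BORDER_CONSTANT)]))
E
```

```text
{'position': [0.5223, -0.1162, 0.2289], 'force': [0.3083, 0.4774, -0.301], 'moment': [-0.114, 0.1258, -0.0515], 'time_s': 18.675, 'opening': 1.0035, 'tau': [-0.4267, -37.4659, -15.7362, 0.0436, 0.0307, -0.0015]} [-24.5  23.6  95.4   0.   60.9  30.5]
```

View pics/end.png

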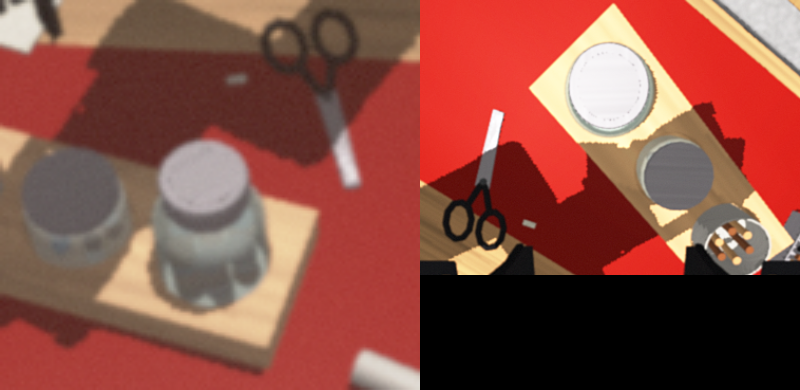

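The lid sits level on the jar (scene crop near (205,175)), released, and everything else visible is in place.

```bash
python3 -c "
from rig import bot
print(bot.hand_in())"
```

```text
the job is handed in; nothing more can be done
None
```

The lid is on the button jar: it dropped at the thread start, was screwed home until it bound at about 0.38 N m (within the snug range), and was released; nothing else was touched, and I handed the job in at about 19 s.

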